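# Put the bench air valves right

### The arm

A 7-joint arm with a two-finger parallel gripper is mounted at the origin on the work surface. World frame = base frame: x ahead of the robot, y to its left, z up, the work surface at z = 0. Lengths are in m, angles in rad, forces in N, time in s.
With the tool pointing down it reaches from about 0.35 to 0.775 m from the base axis. Payload 3.1 kg.
Tool frame: the origin (TCP) lies at the very end of the fingers, on their centre line; the grasp point (between the pads) lies pinch_z behind it (pinch_z is the distance from the TCP to the grasp point, in m); y points along the fingers, x is the direction in which the jaws open and shut, and the axes are right-handed (so a half turn about y gives the same grasp; the last joint's range is limited). The gripper opens to 85 mm and grips with 20 to 120 N. Pads are 22 mm wide; open, the fingers measure 114 mm over their backs; the gripper's body (76 mm by 85 mm) begins 54 mm behind the grasp point. The pads swing forward as they close: fully open they stand 13 mm farther back than shut.
Start: joints at [-1.299, 0.311, 0.014, 1.512, -0.004, 1.319, -0.027], TCP at [0.17, 0.523, 0.231] pointing down, gripper open.
Joint ranges: [-2.7, 2.7], [-0.3, 1.91], [-1.27, 1.3], [0.12, 2.57], [-1.44, 4.58], [0.2, 2.03], [-3.05, 3.05]. Speed limits (rad/s): [2.79, 2.79, 3.14, 3.14, 3.14, 3.14, 3.14].

### API

Orientations are given as a unit quaternion [w, x, y, z].
In Python, from workcell import read_state, snapshot, hand_in, pinch_z gives the robot as it stands.
- The arm moves only by the tool play_rows, never from a script. Its argument "series" is one flat list of numbers, 4 for each row, row after row: the shift along the world's x, y, z in m, then the turn about the world's z in rad. In form: [tx, ty, tz, twist, tx, ty, tz, twist, ...]. A call has 1 to 20 rows; each row is the pose to reach, as a shift and turn from the pose commanded when the call began; what a row does not reach only later rows make up. A row lasts 1/10 s, in which the tool goes at most 50 mm and 8.59 degrees, less where a joint would pass 70% of its speed; a pose out of reach is approached as far as the arm can. A call with a gripper value outside its range is refused whole. "grip" is the gripper command: -1 is shut, 1 is fully open, values between are in proportion, set as the call begins (left out, the last holds). The fingers move at their own pace and stop on an object; the grip force is fixed at half the most. Time passes only in rows, so rows that repeat a pose let the fingers close. It gives the time, the measured TCP pose, the force and the opening at its end, in the units of the state.
- read_state(): the state, without advancing time (a new reading comes with each control period).
- snapshot(name): name is "scene" or "top"; returns a dict with "image" (480x640x3 uint8, red, green, blue), "fx", "fy", "cx", "cy" (pixels), "k1" (the pictures are not rectified: a ray, as slopes to the right and down, at radius r is drawn at 1 + k1 r^2 times it, then the intrinsics apply), "R" (3x3) and "t" (3): a world point X has camera coordinates R X + t. Camera axes: x right, y down, z forward; pixel columns grow to the right and rows downward; lengths in m; the calibration is good to about 2 mm. A picture is of the moment at which its call begins. There is no depth.
- hand_in(): hands the job in, once; it reports no verdict.
The state is a dict: "time": time; "q": joint angles; "qvel": joint speeds; "tau": joint torques, N m; "tcp_pos": TCP position; "tool_rot": TCP orientation; "contact_force": force on the tool from outside, world axes, zero at the start; "torque": the same for the moment, N m; "grip_width": opening from 0.0 (shut) to 1.0 (fully open).
Only numpy, scipy, OpenCV 4.12 (cv2) and the standard library are available. Lean on these libraries where they do the work, as an engineer would, in place of code of your own. Each camera call takes 0.05 s, during which the arm holds its last target.

### The job

On the compressed-air manifold, the one outlet with no pipe has been left open and one piped line has been left shut. First turn the handle of the pipeless outlet fully shut (bar across the outlet), then turn the shut line's handle fully open (bar in line with the outlet). Do not touch the other three valves, and leave everything else on the bench where it is.

Things in the scene. Friction and masses are not known exactly. Their poses are not given: they have to be found in the camera images.
- manifold: compressed-air manifold: a fixed dark bed plate 190 x 360 mm, 8 mm thick, its origin on the table under the middle of the row of valves. Its x axis points the way the outlets point (away from the robot, within 0.3 rad of world x), its y axis along the row. Five valve stations stand on it in a row along y, 64 mm apart; their order varies. The copper header pipe on the robot's side of the row (x = -48 mm) is 38 mm high; a small gauge at its +y end is 67 mm high.
- idle_station: Valve station: aluminium block 52 (x) x 50 (y) mm whose top is 44 mm above the table, with a 22 mm steel outlet socket on its +x side. Origin under the block's middle, on the bed plate. On top is the valve handle. This is the only station with a bare outlet: its socket is an open stub with no pipe, ending 48 mm from the origin.
- idle_grip (a point): idle outlet's handle: point on this handle's turning axis, 74 mm above the table; turns with it, x along its bar. The handle: upright black bar, white line on top, 44 mm long, 14 mm thick, 52 to 84 mm above the table, on a hub 24 mm across, 44 to 52 mm up. Grip it across its 14 mm from above, fingers opened little: the next handles are alike and 64 mm away. Turning takes 0.06 N m.
- idle (a joint): handle angle in rad, clockwise seen from above, between stops at 0 (fully open: bar in line with the outlet, along the manifold's x) and 1.571 (fully shut: bar across the outlet, along y). It stays where it is left. Starts open, at 0.1 to 0.4.
- stopped_station: Valve station: aluminium block 52 (x) x 50 (y) mm whose top is 44 mm above the table, with a 22 mm steel outlet socket on its +x side. Origin under the block's middle, on the bed plate. On top is the valve handle. A copper pipe, 14 mm thick, runs from its outlet to 98 mm from the origin and down into the bed plate. It is the only station whose handle starts across.
- stopped_grip (a point): stopped line's handle: point on this handle's turning axis, 74 mm above the table; turns with it, x along its bar. The handle: upright black bar, white line on top, 44 mm long, 14 mm thick, 52 to 84 mm above the table, on a hub 24 mm across, 44 to 52 mm up. Grip it across its 14 mm from above, fingers opened little: the next handles are alike and 64 mm away. Turning takes 0.06 N m.
- stopped (a joint): handle angle in rad, clockwise seen from above, between stops at 0 (fully open: bar in line with the outlet, along the manifold's x) and 1.571 (fully shut: bar across the outlet, along y). It stays where it is left. Starts shut, at 1.42 to 1.52.
- run1_station: Valve station: aluminium block 52 (x) x 50 (y) mm whose top is 44 mm above the table, with a 22 mm steel outlet socket on its +x side. Origin under the block's middle, on the bed plate. On top is the valve handle. Piped like the stopped one; its handle starts open, as it should stay (0 to 0.3 rad off the outlet's line). Not to be touched. Its handle has the same size and height as the others.
- run2_station: Valve station: aluminium block 52 (x) x 50 (y) mm whose top is 44 mm above the table, with a 22 mm steel outlet socket on its +x side. Origin under the block's middle, on the bed plate. On top is the valve handle. Piped like the stopped one; its handle starts open, as it should stay (0 to 0.3 rad off the outlet's line). Not to be touched. Its handle has the same size and height as the others.
- run3_station: Valve station: aluminium block 52 (x) x 50 (y) mm whose top is 44 mm above the table, with a 22 mm steel outlet socket on its +x side. Origin under the block's middle, on the bed plate. On top is the valve handle. Piped like the stopped one; its handle starts open, as it should stay (0 to 0.3 rad off the outlet's line). Not to be touched. Its handle has the same size and height as the others.
- tape: bystander: yellow tape measure, 70 x 62 x 36 mm, lying flat, origin in the middle of its underside
- marker: bystander: felt marker, 17 mm thick, 132 mm long, lying along its x axis, origin in the middle of its underside
- weight: bystander: turned steel pattern weight, 52 mm across, 50 mm tall, standing, origin in the middle of its underside
- nipple: bystander: spare brass pipe nipple, 24 mm across, 30 mm tall, standing, origin in the middle of its underside
- glue_can: bystander: spray-glue can, 62 mm across, 200 mm tall, standing, origin in the middle of its underside
- stapler: bystander: pneumatic staple gun, about 150 x 42 x 160 mm, standing, origin in the middle of its underside
- offcut: bystander: plywood offcut, 110 x 70 x 18 mm, flat, origin in the middle of its underside

How it is judged:
By the outcome, as a careful person would: the job done as asked, in the order asked, and still so for the second after the job is handed in, with the robot touching nothing.
It also fails if it takes over 48 s, if anything falls off the work surface, if the arm or the gripper's body presses on something with over 40 N, if the wrist force passes 120 N, or if a joint passes its speed limit or range.

## Working session

There is one attempt and no reset: what is moved stays moved. The work goes in short steps, Python scripts to look and compute and a tool call to move; the robot and the scene stay as the last step left them, time stands still between calls to the robot, and variables do not carry over. Pictures are saved under pics/ and viewed, and the job is handed in when it is done.

Besides the shell and the picture viewer there is one more tool, called after ">>>" by a JSON object that holds its "fn" and its "kwargs", one argument or row to a line. play_rows: Moves the arm, as the interface text tells. Its arguments: {"type":"object","properties":{"series":{"type":"array","items":{"type":"number"}},"grip":{"type":"number"}},"required":["series"]}

```bash
mkdir -p pics; cat > h.py <<'E'
import numpy as np,cv2
from workcell import read_state,snapshot,hand_in,pinch_z
def snap(n,f):
    s=snapshot(n); cv2.imwrite('pics/'+f+'.png',cv2.cvtColor(s['image'],cv2.COLOR_RGB2BGR)); 
    np.savez('pics/'+f+'.npz',**{k:np.array(v) for k,v in s.items()}); return s
def load(f): return dict(np.load('pics/'+f+'.npz'))
def ray(s,u,v):
    xd=(u-s['cx'])/s['fx'];yd=(v-s['cy'])/s['fy'];x,y=xd,yd
    for _ in range(20):
        k=1+s['k1']*(x*x+y*y);x,y=xd/k,yd/k
    return s['R'].T@np.array([x,y,1.]), -s['R'].T@s['t']
def at(s,u,v,z):
    d,c=ray(s,u,v);return c+d*(z-c[2])/d[2]
def proj(s,X):
    p=s['R']@np.array(X)+s['t'];x,y=p[:2]/p[2];k=1+s['k1']*(x*x+y*y)
    return np.array([s['fx']*x*k+s['cx'],s['fy']*y*k+s['cy']])
E
python3 - <<'E'
from h import *
for n in('top','scene'):
    s=snap(n,n+'0'); print(n,s['fx'],s['k1'],-s['R'].T@s['t'])
print(pinch_z if not callable(pinch_z) else pinch_z());print(read_state())
E
```

```text
top 516.1497030357418 -0.12421593957832507 [0.47091725 0.01894509 1.19520453]
scene 537.749917186058 0.05599480799053139 [1.13695771 0.73109252 0.67994448]
0.0187
{'time': 0.1, 'q': array([-1.29869356,  0.31165332,  0.01397754,  1.51287121, -0.00437389,
        1.31920318, -0.02717345]), 'qvel': array([-0.00059404, -0.00217117, -0.00074213, -0.00421069, -0.0007503 ,
        0.0015542 ,  0.0006124 ]), 'tau': array([ 5.65565533e-04, -3.80856621e+01,  1.46472696e-01, -2.31238747e+01,
        1.22522391e-02,  8.15999665e-03, -3.06420191e-05]), 'tcp_pos': array([0.16956215, 0.52253444, 0.23033578]), 'tool_rot': array([-0.57149296,  0.5724293 ,  0.41518581, -0.4163427 ]), 'contact_force': array([-0.32072952, -0.38482903,  0.47675025]), 'torque': array([-9.40243341e-05, -5.14343715e-03, -2.59158117e-02]), 'grip_width': 1.0055154324654756}
```

View pics/top0.png

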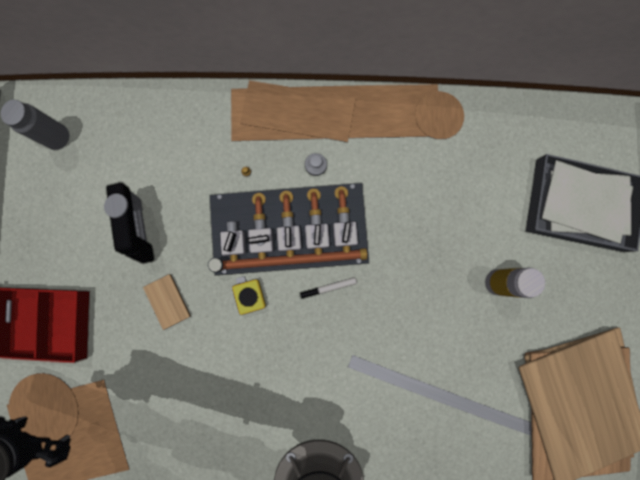

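View pics/scene0.png

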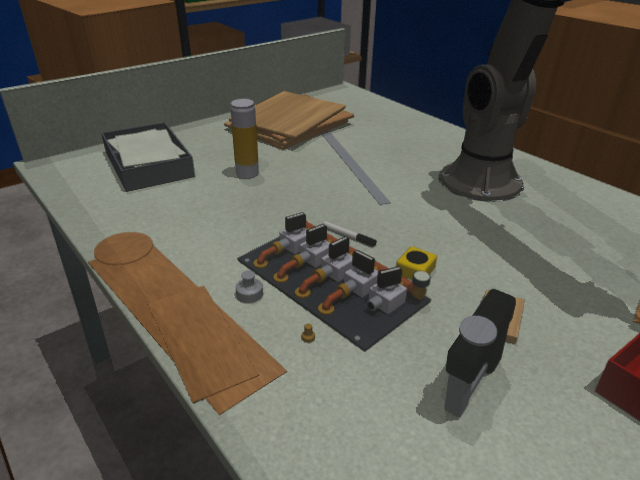

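The top view shows the bare outlet at the left end, around (232,240), and the crosswise handle next to it, around (260,240). I'll zoom in on both.

```bash
python3 - <<'E'
from h import *
im=cv2.imread('pics/top0.png')[175:285,200:380]
cv2.imwrite('pics/z1.png',cv2.resize(im,None,fx=4.4,fy=4.4,interpolation=cv2.INTER_CUBIC))
im=cv2.imread('pics/scene0.png')[195:345,235:435]
cv2.imwrite('pics/z2.png',cv2.resize(im,None,fx=4,fy=4,interpolation=cv2.INTER_CUBIC))
E
```

```text
(no output)
```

View pics/z1.png

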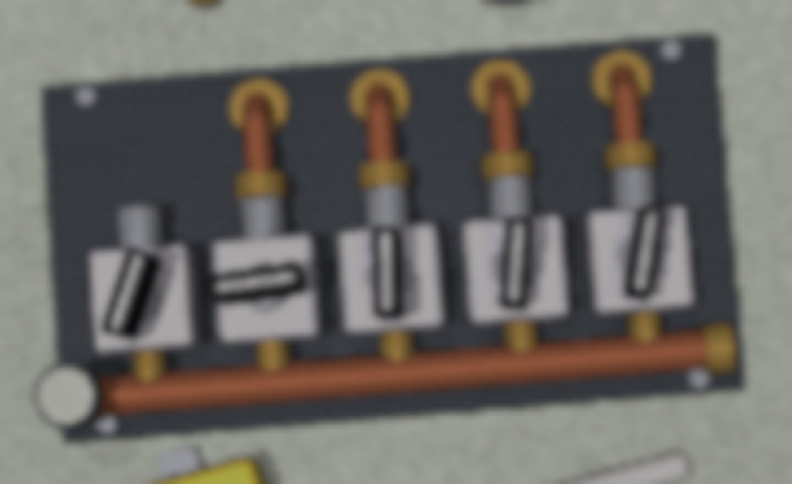

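View pics/z2.png

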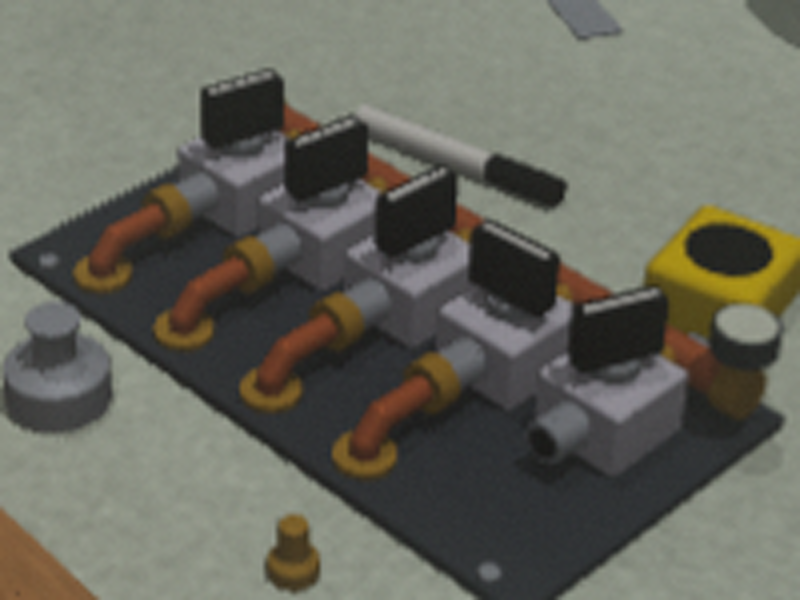

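```bash
python3 - <<'E'
from h import *
s=load('top0')
P=lambda X,Y,z:at(s,(X+.5)/4.4-.5+200,(Y+.5)/4.4-.5+175,z)[:2]
c=np.array([P(*q,.008) for q in((43,88),(715,37),(743,388),(64,440))]);print(c)
e=[c[0]-c[3],c[1]-c[2]];print([np.linalg.norm(x) for x in e],[np.arctan2(x[1],x[0]) for x in e])
e=[c[0]-c[1],c[3]-c[2]];print([np.linalg.norm(x) for x in e],[np.arctan2(-x[0],x[1]) for x in e])
for a,b in(((138,252),(115,332)),((215,289),(302,277)),((388,230),(388,312)),((519,220),(513,302)),((650,211),(638,294))):
    A,B=P(*a,.084),P(*b,.084);d=A-B;print((A+B)/2,np.linalg.norm(d),np.arctan2(d[1],d[0]))
# blocks tops
for q in (((89,249),(189,242),(193,347),(97,353)),((212,240),(312,234),(317,335),(219,342)),((338,231),(437,222),(443,324),(345,332)),((462,221),(560,215),(568,316),(470,324)),((587,212),(686,205),(693,305),(597,313))):
    print(np.mean([P(*x,.044) for x in q],0))
s=load('scene0')
Q=lambda X,Y,z:at(s,(X+.5)/4-.5+235,(Y+.5)/4-.5+195,z)[:2]
for a,b in(((572,306),(660,293)),((475,226),(553,252)),((382,202),(451,174))):
    A,B=Q(*a,.084),Q(*b,.084);d=A-B;print('sc',(A+B)/2,np.linalg.norm(d),np.arctan2(d[1],d[0]))
R=read_state();
from scipy.spatial.transform import Rotation as Ro
q=R['tool_rot'];print(Ro.from_quat(q,scalar_first=True).as_matrix().round(3))
E
```

```text
[[ 0.66085058  0.27087483]
 [ 0.69625856 -0.0849249 ]
 [ 0.51062202 -0.10253054]
 [ 0.47498063  0.2523559 ]]
[np.float64(0.18679022805573564), np.float64(0.1864695167408362)] [np.float64(0.09930607764170525), np.float64(0.09455647716030859)]
[np.float64(0.3575572309073388), np.float64(0.3566716870619114)] [np.float64(0.0991900126754509), np.float64(0.1000947994210215)]
[0.54818534 0.20909768] 0.04093302412739611 -0.24562698717746717
[0.55412238 0.14410698] 0.0432049393617038 1.731436126255111
[0.5615469  0.08060997] 0.040400127216176605 0.027576483726919787
[0.56794204 0.01788878] 0.04053464288358485 -0.04963117223295692
[ 0.57361539 -0.04493064] 0.04142875609183782 -0.12447842342762339
[0.54823987 0.20793567]
[0.5548171  0.14523865]
[0.56166948 0.08135232]
[0.56735558 0.0182652 ]
[ 0.57409232 -0.04564268]
sc [0.55175194 0.20578641] 0.04220029598018809 -0.41855164662099387
sc [0.55737537 0.14307346] 0.04064905913285331 -1.1854391880322634
sc [0.5665551 0.0831515] 0.04226791758781517 -0.04593943129913458
[[ 0.309 -0.001 -0.951]
 [ 0.951 -0.002  0.309]
 [-0.002 -1.    -0.   ]]
```

Both cameras agree to about 3 mm: idle at about (0.549,0.208) with the bar at -0.25 rad, stopped at about (0.556,0.1445), and manifold yaw about 0.098. I'll move above the idle handle now.

>>> {"fn": "play_rows", "kwargs": {
  "series": [0.03,-0.025,0,0,0.07,-0.058,0,0.02,0.11,-0.091,0,0.04,0.15,-0.124,0,0.068,0.19,-0.157,0,0.068,0.23,-0.19,0,0.068,0.27,-0.223,0,0.068,0.31,-0.256,0,0.068,0.34,-0.281,0,0.068,0.365,-0.302,0,0.068,0.3795,-0.3145,0,0.068,0.3795,-0.3145,-0.03,0.068,0.3795,-0.3145,-0.07,0.068,0.3795,-0.3145,-0.1,0.068,0.3795,-0.3145,-0.115,0.068,0.3795,-0.3145,-0.115,0.068,0.3795,-0.3145,-0.115,0.068],
  "grip": -0.3
}}

```text
time: 1.8
tcp_pos: [0.5493, 0.2087, 0.1163]
tool_rot: [-0.557, 0.558, 0.435, -0.435]
contact_force: [-0.3, -0.5, 0.4]
grip_width: 0.353
```

```bash
cat > st.py <<'E'
from h import *
from scipy.spatial.transform import Rotation as Ro
R=read_state();m=Ro.from_quat(R['tool_rot'],scalar_first=True).as_matrix()
print(R['time'],R['tcp_pos'].round(4),'jaw',np.arctan2(m[1,0],m[0,0]).round(3),'down',m[:,1].round(3),'w',R['grip_width'],'F',R['contact_force'].round(1),R['torque'].round(2),R['q'].round(2))
E
python3 st.py; python3 - <<'E'
from h import *
s=snap('scene','s1')
cv2.imwrite('pics/z3.png',cv2.resize(cv2.imread('pics/s1.png')[130:330,285:455],None,fx=3,fy=3,interpolation=cv2.INTER_CUBIC))
snap('top','t1')
cv2.imwrite('pics/z4.png',cv2.resize(cv2.imread('pics/t1.png')[170:290,180:340],None,fx=4.4,fy=4.4,interpolation=cv2.INTER_CUBIC))
E
```

```text
1.8 [0.5493 0.2087 0.1163] jaw 1.325 down [-0. -0. -1.] w 0.35317253628161116 F [-0.3 -0.5  0.4] [ 0.01 -0.03  0.06] [-0.58  0.48  0.26  1.58 -0.13  1.1   1.04]
```

View pics/z3.png

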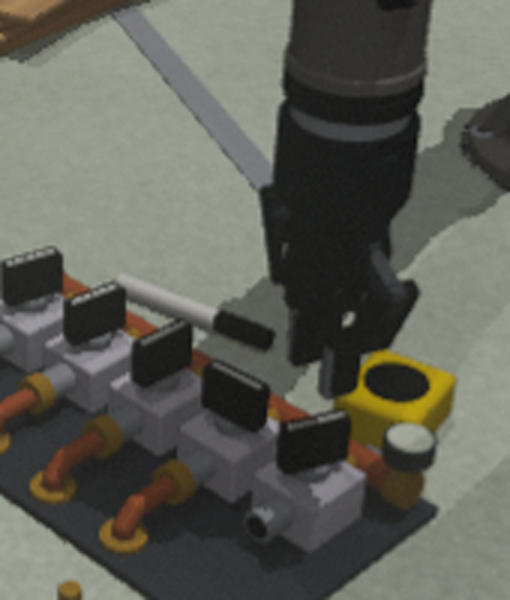

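View pics/z4.png

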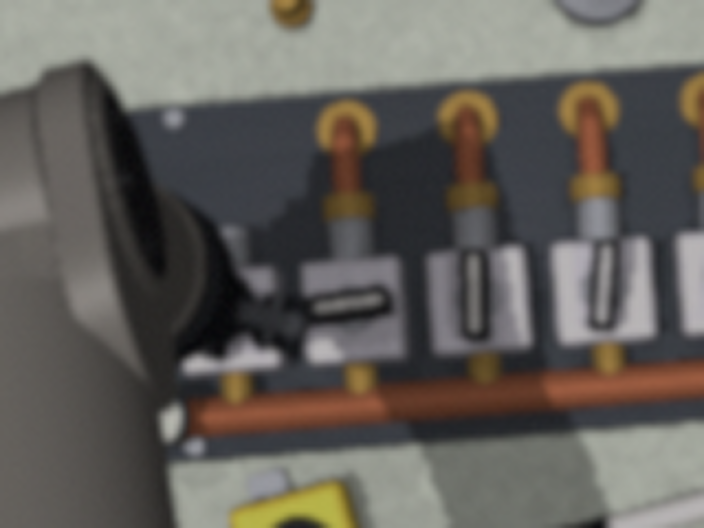

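```bash
python3 - <<'E'
from h import *
s=load('s1');t=load('t1')
c=np.array([.5493,.2087]);j=np.array([np.cos(1.325),np.sin(1.325)])
f=lambda p:((p-[285,130])*3).round();g=lambda p:((p-[180,170])*4.4).round()
for z in(.116,.122):
  for d in(-.03,-.015,0,.015,.03):
    X=[*(c+j*d),z];print(z,d,f(proj(s,X)),g(proj(t,X)))
E
```

```text
0.116 -0.03 [297. 350.] [262. 322.]
0.116 -0.015 [309. 363.] [232. 313.]
0.116 0 [322. 376.] [202. 305.]
0.116 0.015 [335. 390.] [173. 297.]
0.116 0.03 [349. 405.] [143. 288.]
0.122 -0.03 [297. 342.] [261. 321.]
0.122 -0.015 [310. 355.] [230. 312.]
0.122 0 [323. 368.] [200. 304.]
0.122 0.015 [336. 382.] [170. 296.]
0.122 0.03 [350. 396.] [140. 287.]
```

Finger tips project onto the scene picture as expected, at about (322,372). I'll narrow the opening slightly and descend.

>>> {"fn": "play_rows", "kwargs": {
  "series": [0,0,0,0,0,0,0,0,0,0,-0.01,0,0,0,-0.02,0,0,0,-0.03,0,0,0,-0.035,0,0,0,-0.035,0],
  "grip": -0.4
}}

```text
time: 2.6
tcp_pos: [0.5481, 0.2083, 0.0797]
tool_rot: [0.558, -0.557, -0.434, 0.436]
contact_force: [-0.5, -0.1, -0.0]
grip_width: 0.295
```

```bash
python3 st.py; python3 - <<'E'
from h import *
s=snap('scene','s2')
cv2.imwrite('pics/z5.png',cv2.resize(cv2.imread('pics/s2.png')[210:310,335:435],None,fx=6,fy=6,interpolation=cv2.INTER_CUBIC))
E
```

```text
2.6 [0.5481 0.2083 0.0797] jaw 1.325 down [-0.003 -0.001 -1.   ] w 0.29481421626893795 F [-0.5 -0.1 -0. ] [-0.02  0.02 -0.03] [-0.57  0.52  0.26  1.62 -0.15  1.03  1.05]
```

View pics/z5.png

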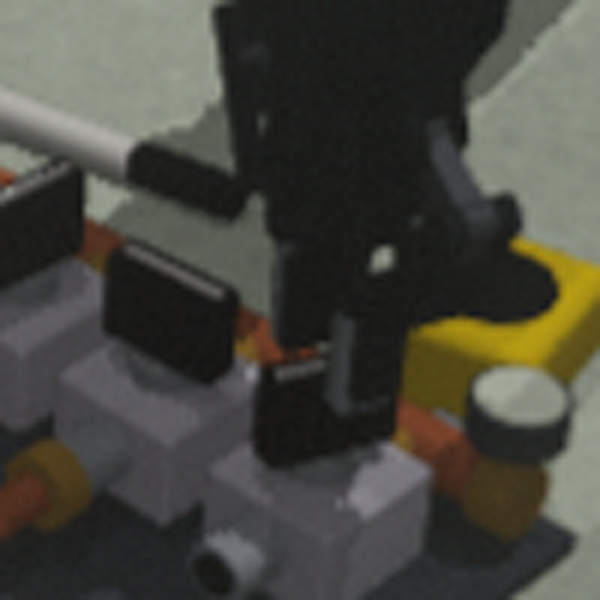

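The bar sits between the fingers, with no contact. Next: descend 21 mm, then close.

>>> {"fn": "play_rows", "kwargs": {
  "series": [0,0,-0.01,0,0,0,-0.018,0,0,0,-0.021,0,0,0,-0.021,0]
}}

```text
time: 3.05
tcp_pos: [0.5486, 0.2085, 0.0594]
tool_rot: [0.558, -0.557, -0.434, 0.436]
contact_force: [-0.2, -0.2, -0.2]
grip_width: 0.299
```

>>> {"fn": "play_rows", "kwargs": {
  "series": [0,0,0,0,0,0,0,0,0,0,0,0,0,0,0,0,0,0,0,0,0,0,0,0],
  "grip": -1
}}

```text
time: 3.65
tcp_pos: [0.5492, 0.2083, 0.0604]
tool_rot: [-0.557, 0.558, 0.435, -0.435]
contact_force: [-0.1, -1.9, -0.7]
grip_width: 0.15
```

```bash
python3 st.py
```

```text
3.65 [0.5492 0.2083 0.0604] jaw 1.325 down [-0. -0. -1.] w 0.14997763373965697 F [-0.1 -1.9 -0.7] [-0.26  0.08 -0.1 ] [-0.57  0.54  0.25  1.64 -0.15  0.99  1.06]
```

Gripped. Now I'll turn it clockwise by about 1.23 rad, plus a little extra against the stop.

>>> {"fn": "play_rows", "kwargs": {
  "series": [0,0,0,-0.1,0,0,0,-0.22,0,0,0,-0.34,0,0,0,-0.46,0,0,0,-0.58,0,0,0,-0.7,0,0,0,-0.82,0,0,0,-0.94,0,0,0,-1.06,0,0,0,-1.16,0,0,0,-1.2,0,0,0,-1.2]
}}

```text
time: 4.85
tcp_pos: [0.549, 0.2081, 0.0604]
tool_rot: [-0.705, 0.706, 0.044, -0.044]
contact_force: [-0.3, -2.4, 1.4]
grip_width: 0.147
```

```bash
python3 st.py
```

```text
4.85 [0.549  0.2081 0.0604] jaw 0.125 down [-0.    -0.001 -1.   ] w 0.1471657712706927 F [-0.3 -2.4  1.4] [-0.45  0.28 -0.03] [-0.77  0.58  0.54  1.65 -0.33  1.01  0.01]
```

>>> {"fn": "play_rows", "kwargs": {
  "series": [0,0,0,-0.02,0,0,0,-0.04,0,0,0,-0.06,0,0,0,-0.08,0,0,0,-0.08]
}}

```text
time: 5.35
tcp_pos: [0.549, 0.2082, 0.0604]
tool_rot: [-0.706, 0.708, 0.017, -0.017]
contact_force: [-2.5, -4.8, 3.6]
grip_width: 0.154
```

```bash
python3 st.py
```

```text
5.35 [0.549  0.2082 0.0604] jaw 0.048 down [-0.    -0.002 -1.   ] w 0.1539427128871184 F [-2.5 -4.8  3.6] [-0.91  0.54  1.76] [-0.78  0.58  0.56  1.65 -0.35  1.02 -0.06]
```

The wrist moment of 1.76 N m, with the fingers starting to slip, means the handle is at its stop. I'll release it and rise.

>>> {"fn": "play_rows", "kwargs": {
  "series": [0,0,0,0.03,0,0,0,0.03]
}}

```text
time: 5.55
tcp_pos: [0.549, 0.2082, 0.0604]
tool_rot: [-0.706, 0.707, 0.026, -0.027]
contact_force: [-2.7, -4.7, 3.0]
grip_width: 0.15
```

>>> {"fn": "play_rows", "kwargs": {
  "series": [0,0,0,0,0,0,0,0,0,0,0,0,0,0,0,0,0,0,0.02,0,0,0,0.05,0,0,0,0.08,0,0,0,0.08,0],
  "grip": -0.35
}}

```text
time: 6.35
tcp_pos: [0.553, 0.2097, 0.1452]
tool_rot: [0.708, -0.705, -0.03, 0.023]
contact_force: [-0.1, 0.4, 0.0]
grip_width: 0.325
```

```bash
python3 st.py; python3 - <<'E'
from h import *
s=snap('scene','s3')
cv2.imwrite('pics/z6.png',cv2.resize(cv2.imread('pics/s3.png')[190:320,315:445],None,fx=4.5,fy=4.5,interpolation=cv2.INTER_CUBIC))
E
```

```text
6.35 [0.553  0.2097 0.1452] jaw 0.074 down [ 0.01   0.004 -1.   ] w 0.32536172134741276 F [-0.1  0.4  0. ] [-0.06 -0.06 -0.02] [-0.8   0.49  0.59  1.55 -0.29  1.17 -0.08]
```

View pics/z6.png

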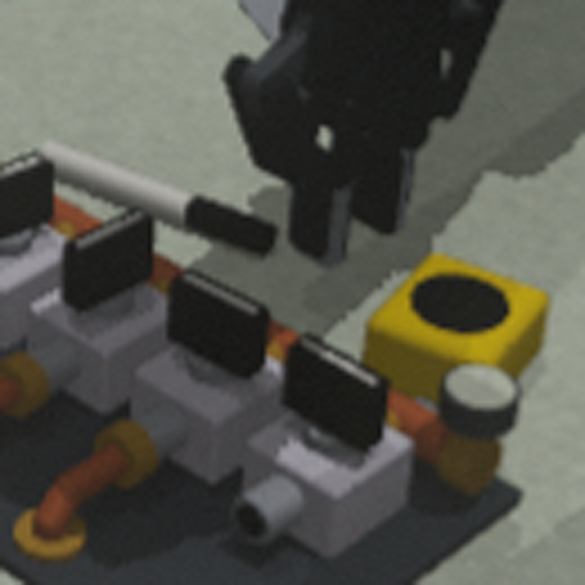

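The idle handle now lies across. Moving over the stopped handle.

>>> {"fn": "play_rows", "kwargs": {
  "series": [0.003,-0.03,0,0.04,0.0065,-0.0635,0,0.08,0.0065,-0.0635,0,0.08,0.0065,-0.0635,0,0.08,0.0065,-0.0635,-0.02,0.08,0.0065,-0.0635,-0.04,0.08,0.0065,-0.0635,-0.048,0.08,0.0065,-0.0635,-0.048,0.08]
}}

```text
time: 7.2
tcp_pos: [0.554, 0.1464, 0.0904]
tool_rot: [-0.705, 0.705, 0.054, -0.057]
contact_force: [-0.8, 0.2, -0.8]
grip_width: 0.327
```

```bash
python3 st.py; python3 - <<'E'
from h import *
s=snap('scene','s4')
cv2.imwrite('pics/z7.png',cv2.resize(cv2.imread('pics/s4.png')[190:320,305:435],None,fx=4.5,fy=4.5,interpolation=cv2.INTER_CUBIC))
s=snap('top','t4')
cv2.imwrite('pics/z8.png',cv2.resize(cv2.imread('pics/t4.png')[175:285,200:380],None,fx=4.4,fy=4.4,interpolation=cv2.INTER_CUBIC))
E
```

```text
7.2 [0.554  0.1464 0.0904] jaw 0.157 down [-0.004 -0.001 -1.   ] w 0.32738202100622543 F [-0.8  0.2 -0.8] [ 0.01 -0.06  0.  ] [-0.69  0.52  0.56  1.65 -0.31  1.06  0.13]
```

View pics/z7.png

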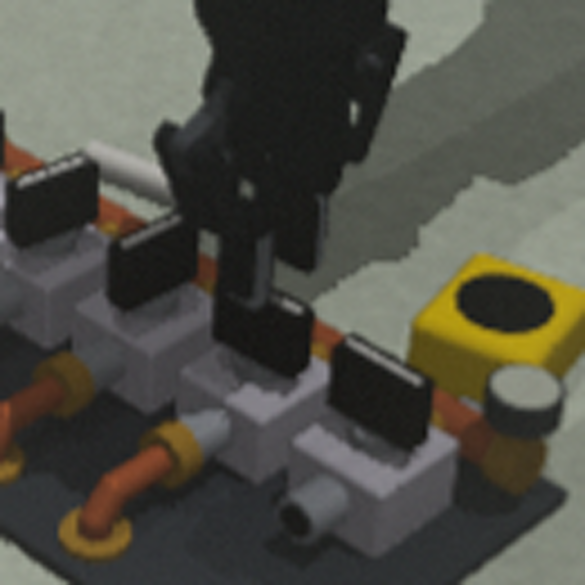

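View pics/z8.png

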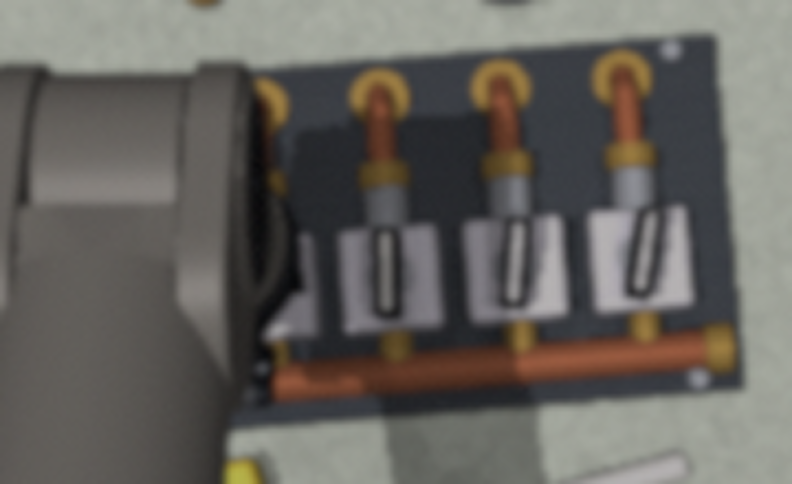

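>>> {"fn": "play_rows", "kwargs": {
  "series": [0,0,0,0,0,0,0,0]
}}

```text
time: 7.5
tcp_pos: [0.5565, 0.1454, 0.0933]
tool_rot: [0.705, -0.705, -0.055, 0.054]
contact_force: [-0.8, 0.2, -0.8]
grip_width: 0.327
```

```bash
python3 st.py; python3 - <<'E'
from h import *
s=load('s4');f=lambda p:((p-[305,190])*4.5).round()
j=np.array([np.cos(.157),np.sin(.157)])
for c in([.5555,.1447],[.554,.1464]):
  for d in(-.014,0,.014):
    print(f(proj(s,[*(np.array(c)+j*d),.095])),f(proj(s,[*(np.array(c)+j*d),.084])))
E
```

```text
7.5 [0.5565 0.1454 0.0933] jaw 0.155 down [ 0.002  0.001 -1.   ] w 0.3269615304262453 F [-0.8  0.2 -0.8] [-0.03  0.02  0.01] [-0.68  0.52  0.56  1.65 -0.31  1.06  0.13]
[290. 254.] [288. 276.]
[269. 268.] [267. 290.]
[247. 283.] [246. 304.]
[295. 255.] [293. 276.]
[274. 269.] [273. 290.]
[253. 283.] [251. 305.]
```

>>> {"fn": "play_rows", "kwargs": {
  "series": [0,0,-0.012,0,0,0,-0.024,0,0,0,-0.032,0,0,0,-0.032,0]
}}

```text
time: 7.9
tcp_pos: [0.5539, 0.1449, 0.0581]
tool_rot: [-0.705, 0.705, 0.053, -0.056]
contact_force: [0.6, -0.5, 0.1]
grip_width: 0.326
```

>>> {"fn": "play_rows", "kwargs": {
  "series": [0,0,0,0,0,0,0,0,0,0,0,0,0,0,0,0,0,0,0,0,0,0,0,0],
  "grip": -1
}}

```text
time: 8.5
tcp_pos: [0.5555, 0.145, 0.06]
tool_rot: [-0.705, 0.705, 0.055, -0.055]
contact_force: [-0.6, -1.1, -4.7]
grip_width: 0.15
```

```bash
python3 st.py
```

```text
8.5 [0.5555 0.145  0.06  ] jaw 0.155 down [-0.001 -0.    -1.   ] w 0.15043874842477392 F [-0.6 -1.1 -4.7] [-0.1  -0.04 -0.03] [-0.67  0.56  0.55  1.68 -0.33  1.    0.15]
```

>>> {"fn": "play_rows", "kwargs": {
  "series": [0,0,0,0.1,0,0,0,0.22,0,0,0,0.34,0,0,0,0.46,0,0,0,0.58,0,0,0,0.7,0,0,0,0.82,0,0,0,0.94,0,0,0,1.06,0,0,0,1.18,0,0,0,1.3,0,0,0,1.4,0,0,0,1.48,0,0,0,1.5,0,0,0,1.5]
}}

```text
time: 10.0
tcp_pos: [0.5552, 0.1447, 0.06]
tool_rot: [0.479, -0.479, -0.52, 0.521]
contact_force: [-1.6, -1.6, -4.6]
grip_width: 0.153
```

```bash
python3 st.py
```

```text
10.0 [0.5552 0.1447 0.06  ] jaw 1.654 down [-0.001 -0.001 -1.   ] w 0.15257222969964457 F [-1.6 -1.6 -4.6] [-0.09  0.17  0.09] [-0.42  0.51  0.19  1.67 -0.11  0.97  1.46]
```

>>> {"fn": "play_rows", "kwargs": {
  "series": [0,0,0,0.02,0,0,0,0.04,0,0,0,0.06,0,0,0,0.065,0,0,0,0.065]
}}

```text
time: 10.5
tcp_pos: [0.5557, 0.1447, 0.0601]
tool_rot: [0.462, -0.462, -0.535, 0.536]
contact_force: [-1.1, -2.8, -6.9]
grip_width: 0.154
```

```bash
python3 st.py
```

```text
10.5 [0.5557 0.1447 0.0601] jaw 1.719 down [-0. -0. -1.] w 0.15431514138594327 F [-1.1 -2.8 -6.9] [-0.22  0.12 -0.99] [-0.41  0.51  0.18  1.67 -0.1   0.97  1.52]
```

The stop is reached: the moment is -0.99 N m, against 0.06 N m for plain turning. I'll release, rise and back away to look.

>>> {"fn": "play_rows", "kwargs": {
  "series": [0,0,0,-0.025,0,0,0,-0.025]
}}

```text
time: 10.7
tcp_pos: [0.5556, 0.1447, 0.06]
tool_rot: [0.468, -0.468, -0.53, 0.531]
contact_force: [-1.4, -1.3, -7.3]
grip_width: 0.154
```

>>> {"fn": "play_rows", "kwargs": {
  "series": [0,0,0,0,0,0,0,0,0,0,0,0,0,0,0,0,0,0,0.02,0,0,0,0.05,0,0,0,0.09,0,0,0,0.13,0,0,0,0.17,0,-0.03,0.03,0.17,0,-0.06,0.06,0.17,0,-0.09,0.09,0.17,0,-0.12,0.12,0.17,0,-0.15,0.15,0.17,0,-0.18,0.18,0.17,0,-0.21,0.21,0.17,0,-0.24,0.24,0.17,0,-0.27,0.27,0.17,0,-0.27,0.27,0.17,0,-0.27,0.27,0.17,0],
  "grip": -0.4
}}

```text
time: 12.7
tcp_pos: [0.2848, 0.4161, 0.2307]
tool_rot: [-0.467, 0.467, 0.531, -0.531]
contact_force: [0.3, -0.9, -1.1]
grip_width: 0.3
```

```bash
python3 st.py; python3 - <<'E'
from h import *
s=snap('scene','s5')
cv2.imwrite('pics/z9.png',cv2.resize(cv2.imread('pics/s5.png')[195:345,235:435],None,fx=4,fy=4,interpolation=cv2.INTER_CUBIC))
s=snap('top','t5')
cv2.imwrite('pics/z10.png',cv2.resize(cv2.imread('pics/t5.png')[175:285,200:380],None,fx=4.4,fy=4.4,interpolation=cv2.INTER_CUBIC))
E
```

```text
12.7 [0.2848 0.4161 0.2307] jaw 1.699 down [ 0.001  0.001 -1.   ] w 0.3000032400392643 F [ 0.3 -0.9 -1.1] [-0.   -0.08  0.02] [-0.98  0.22 -0.03  1.63  0.01  1.29  0.69]
```

View pics/z9.png

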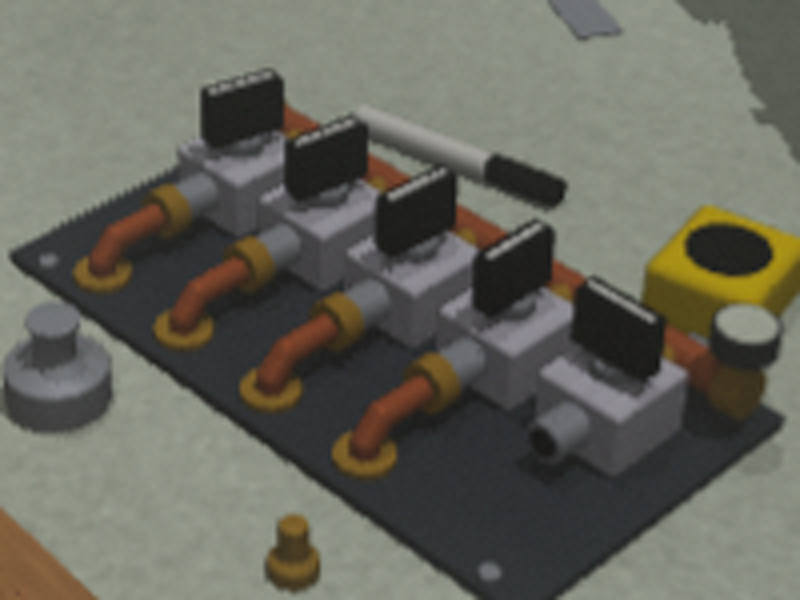

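View pics/z10.png

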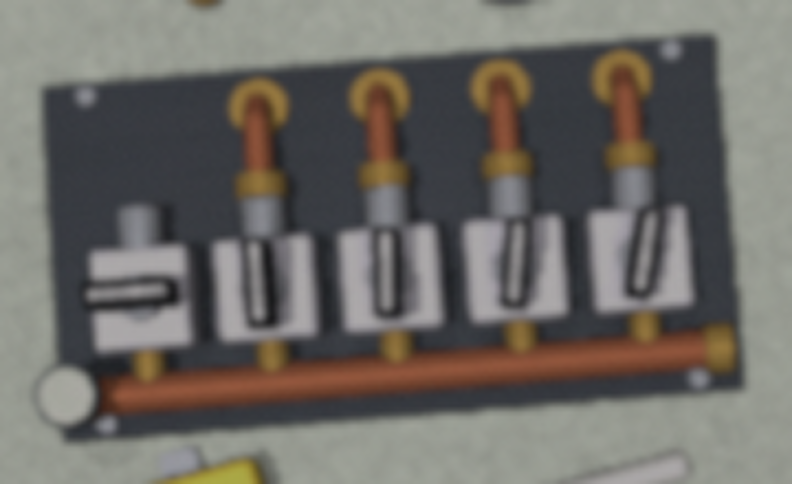

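View pics/t5.png

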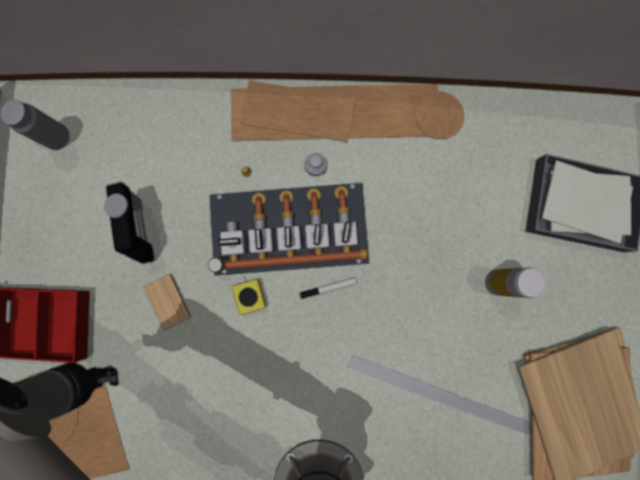

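```bash
python3 - <<'E'
from h import *
s=load('t5')
P=lambda X,Y,z:at(s,(X+.5)/4.4-.5+200,(Y+.5)/4.4-.5+175,z)[:2]
im=cv2.cvtColor(cv2.imread('pics/t5.png'),cv2.COLOR_BGR2GRAY)
z=cv2.imread('pics/z10.png',0)
for a,b in(((88,294),(174,290)),((257,242),(262,323))):
    A,B=P(*a,.084),P(*b,.084);d=A-B;print((A+B)/2,.098-np.arctan2(d[1],d[0]))
a=load('top0')['image'].astype(int);b=s['image'].astype(int)
d=np.abs(a-b).sum(2)[140:260,200:380]
ys,xs=np.where(d>60);print(xs.min()+200,xs.max()+200,ys.min()+140,ys.max()+140)
E
```

```text
[0.54821358 0.20689035] -1.5426468327466407
[0.55440907 0.14361943] 0.004509916540162015
219 271 228 252
```

```bash
python3 -c "
from workcell import hand_in;print(hand_in())"
```

```text
the job is handed in; nothing more can be done
None
```

I turned the pipeless outlet's handle clockwise to its shut stop first. Then I turned the shut line's handle counter-clockwise to its open stop, backed the arm away and handed the job in at about 13 s.

| Handle | Angle measured from the last top picture | Target | Wrist moment at the stop |
|---|---|---|---|
| Pipeless outlet (shut) | about 1.60 rad | 1.571 rad | 1.8 N m |
| Shut line (open) | about 0.00 rad | 0 rad | 1.0 N m |

- **Idle angle:** the 0.03 rad excess is reading error, because the handle can't pass its stop.
- **Other objects:** in and just around the manifold, only those two handles changed between the first and last top pictures. The bystanders look unmoved by eye.
- **Forces:** the wrist force stayed under 10 N at every reading.
- **Disagreement:** early on, my hand-picked bar angles from the scene camera were about 0.2 rad off the top camera's. I used the top camera's, which fit the ranges given, and both grips closed cleanly.

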